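# Test the safety switch and load the sander feed

### The job

Load the sander with its supply tripped: press the test button on the grey safety switch so that its lever drops, and leave it down while you feed every T-shaped wooden blank on the bench, rib up, through the funnel and past the sprung pawl of the feed track, so that the pawl clicks shut behind the last one. Then lift the lever back up so that it stays up. Leave the other things on the bench alone.

Things in the scene. Friction and masses are not known exactly. Their poses are not given: they have to be found in the camera images.
- switch_box: Grey steel safety switch box fixed on the bench, 150 (x) x 140 (y) x 60 mm high. Origin: centre of its underside; local -x is the side towards the robot, z up. On its top: the test button (at local y = -35 mm) and the drop lever (at local y = +32 mm).
- button_top (a point): Centre of the top face of the white round test button, 32 mm across, 95 mm above the bench when not pressed (12 mm proud of its black collar, 46 mm across). It is pressed straight down.
- test_button (a joint): Test button travel in m: 0 released, 0.008 fully down. Sprung: 1.5 N to start, 5 N fully down; it trips the lever at about 5 mm. Springs back when let go. While it is held down the lever cannot stay up.
- lever (a joint): Drop lever angle in rad about the level line through lever_hinge: 0 = up (set), leaning 0.21 rad back to the box's +x on a stop; 1.36 = dropped towards local -x on its lower stop, 24 degrees above level. It is upright at 0.21 and falls by its own weight (140 g) from there to the nearer stop. Under 3 N lifts it.
- lever_grip (a point): Centre of the lever's black cross grip, a round bar 18 mm across, 50 mm long, parallel to the box's y, on a steel rod 12 mm across, 95 mm from the hinge. 143 mm above the bench when up; 89 mm when dropped, the rod then sloping up from the box top towards the robot, with nothing in front of the grip.
- lever_hinge (a point): Point of the lever's hinge line under the middle of the lever, fixed in the switch box at local x = +35, y = +32 mm, 50 mm above the bench.
- feeder: Feed track of a green bench sander, fixed. Origin: on the bench under the track's middle line; local y is the feeding direction along the track, x across it. Steel floor 8 mm thick, 110 mm wide, y = -210 to +315 mm, where the sander (150 mm wide, 200 mm high) ends the track. Walls 32 mm high, 49 mm apart inside (50 mm past the pawl). Five blanks in a row fit beyond the pawl.
- pawl (a joint): Sprung steel anti-return pawl in the track's +x wall, in rad: 0 = sprung out into the track; a passing blank presses it aside to 0.3 or 0.4 (under 10 N). Its upright hinge is 45 mm before its tip, on the funnel side, so it gives way in the feeding direction, clicks back to 0 when a blank's rear end has passed its tip, and blocks the return.
- funnel (a point): Middle of the funnel's mouth on the track's floor (feeder local y = -200 mm, 8 mm above the bench). The two funnel walls, 32 mm high, narrow from 82 mm apart here to 49 mm at y = -105 mm (inside). Open from above: a blank can be set down here.
- slot (a point): Start of the lips, on the track's floor (feeder local y = -35 mm, 8 mm above the bench). From here to the sander two lips overhang the walls, underside 32 mm and top 37 mm above the bench, leaving a 35 mm wide slot for the ribs: blanks get in only through the funnel, not from above.
- pawl_line (a point): Point on the track's floor at the middle of the width, level with the pawl's tip (local y = -45 mm of the feeder, 8 mm above the bench). A blank is past the pawl when its rear end is beyond this line, that is its centre at least 32 mm beyond it.
- blank1: Loose hardwood blank of inverted-T section: base 46 (x) x 64 (y) x 20 mm high with a central rib 22 mm wide (x), 64 mm long, 62 mm high in all; 60 to 120 g. Origin: centre of its underside; length along local y. Held by the rib; goes along the track lengthwise, either end first, pushing those ahead along. Three to five are present; None if absent.
- blank2: Loose hardwood blank of inverted-T section: base 46 (x) x 64 (y) x 20 mm high with a central rib 22 mm wide (x), 64 mm long, 62 mm high in all; 60 to 120 g. Origin: centre of its underside; length along local y. Held by the rib; goes along the track lengthwise, either end first, pushing those ahead along. Three to five are present; None if absent.
- blank3: Loose hardwood blank of inverted-T section: base 46 (x) x 64 (y) x 20 mm high with a central rib 22 mm wide (x), 64 mm long, 62 mm high in all; 60 to 120 g. Origin: centre of its underside; length along local y. Held by the rib; goes along the track lengthwise, either end first, pushing those ahead along. Three to five are present; None if absent.
- blank4: Loose hardwood blank of inverted-T section: base 46 (x) x 64 (y) x 20 mm high with a central rib 22 mm wide (x), 64 mm long, 62 mm high in all; 60 to 120 g. Origin: centre of its underside; length along local y. Held by the rib; goes along the track lengthwise, either end first, pushing those ahead along. Three to five are present; None if absent.
- blank5: Loose hardwood blank of inverted-T section: base 46 (x) x 64 (y) x 20 mm high with a central rib 22 mm wide (x), 64 mm long, 62 mm high in all; 60 to 120 g. Origin: centre of its underside; length along local y. Held by the rib; goes along the track lengthwise, either end first, pushing those ahead along. Three to five are present; None if absent.
- offcut: Bystander: plain wooden offcut 90 x 50 x 28 mm without rib, origin centre of underside.
- glue: Bystander: white glue bottle with orange cap, 54 mm across, 150 mm high, origin centre of underside.
- jar: Bystander: glass jar with steel lid, 80 mm across, 100 mm high, origin centre of underside.
- brush: Bystander: dusting brush lying flat, handle to its local -x.
- sandblock: Bystander: sanding block, dark wood on cork, 110 x 55 x 34 mm, origin centre of underside.
- driver: Bystander: screwdriver lying flat, handle to its local -x.
Mind the look-alikes: they are no part of the job. What is shaped like the blank3 but purple or yellow is not meant.

How it is judged:
On the way, in this order (a step that is already met when the one before it is completed fails the run):
1. the test button is pressed (value of joint test_button above 0.004 m).
2. the lever has dropped to its lower stop (value of joint lever above 1.2 rad), for 0.1 s.
3. with the lever still down, every blank is past the pawl and the pawl has clicked back (y of each of blank1, blank2, blank3, blank4, blank5 in the frame of feeder above -0.0145 m and x of blank1 in the frame of feeder between -0.012 and 0.012 m and z of each of blank1, blank2, blank3, blank4, blank5 in the frame of feeder below 0.014 m and angle between each of blank1, blank2, blank3, blank4, blank5's own z axis and vertical below 0.12 rad and x of blank2 in the frame of feeder between -0.012 and 0.012 m and x of blank3 in the frame of feeder between -0.012 and 0.012 m and x of blank4 in the frame of feeder between -0.012 and 0.012 m and x of blank5 in the frame of feeder between -0.012 and 0.012 m and value of joint pawl below 0.08 rad and value of joint lever above 1.2 rad), for 0.2 s.
4. the lever is up again (value of joint lever below 0.06 rad), for 0.2 s.
At the end, for the whole second after the job is handed in: Every blank present is at rest in the track, rib up (within 0.12 rad), on the floor (within 6 mm), within 12 mm of the middle line, centre over 30.5 mm beyond pawl_line along the track; pawl under 0.08 rad, lever under 0.06 rad, test button released (under 2 mm) (y of each of blank1, blank2, blank3, blank4, blank5 in the frame of feeder above -0.0145 m and x of blank1 in the frame of feeder between -0.012 and 0.012 m and z of each of blank1, blank2, blank3, blank4, blank5 in the frame of feeder below 0.014 m and angle between each of blank1, blank2, blank3, blank4, blank5's own z axis and vertical below 0.12 rad and x of blank2 in the frame of feeder between -0.012 and 0.012 m and x of blank3 in the frame of feeder between -0.012 and 0.012 m and x of blank4 in the frame of feeder between -0.012 and 0.012 m and x of blank5 in the frame of feeder between -0.012 and 0.012 m and value of joint pawl below 0.08 rad and value of joint lever below 0.06 rad and value of joint test_button below 0.002 m and linear speed of each of blank1, blank2, blank3, blank4, blank5 below 0.02 m/s); the robot touches nothing.
It fails at once if the pawl is pushed open while the lever is up (the supply is on) (value of joint pawl above 0.12 rad and value of joint lever below 0.3 rad).
It fails at once if a bystander is moved more than 60 mm or the bottle or jar is tipped (distance of any of offcut, glue, jar, brush, sandblock, driver from where it was at the start of the episode above 0.06 m or angle between any of glue, jar's own z axis and vertical above 0.5 rad).
Of blank1, blank2, blank3, blank4, blank5 only 3 to 5 are there at a start; the rules pass over those that are not, and their reading is None.
At some moment in a run one of blank1, blank2, blank3, blank4, blank5 may be knocked a few centimetres aside while the robot is not near it.
It also fails if it takes over 210 s, if anything falls off the work surface, if the arm or the gripper's body presses on something with over 40 N, if the wrist force passes 120 N, or if a joint passes its speed limit or range.

### The arm

A 7-joint arm with a two-finger parallel gripper is mounted at the origin on the work surface. World frame = base frame: x ahead of the robot, y to its left, z up, the work surface at z = 0. Lengths are in m, angles in rad, forces in N, time in s.
With the tool pointing down it reaches from about 0.4 to 0.875 m from the base axis. Payload 19.3 kg.
Tool frame: the origin (TCP) lies on the centre line of the jaws, within the pads' length; the fingertips stand 8 mm ahead of it and the grasp point (between the pads) lies 11 mm behind it; z points along the fingers, y is the line along which they close (so a half turn about z gives the same grasp; the last joint's range is limited). The gripper opens to 85 mm and grips with 20 to 120 N. Pads are 22 mm wide; open, the fingers measure 114 mm over their backs; the gripper's body (76 mm by 85 mm) begins 54 mm behind the grasp point. The pads swing forward as they close: fully open they stand 13 mm farther back than shut.
Start: joints at [-1.325, 0.521, -0.036, 1.599, 0.021, 1.021, -0.113], TCP at [0.194, 0.594, 0.239] pointing down, gripper open.
Joint ranges: [-2.91, 2.91], [-0.3, 2.13], [-1.5, 1.42], [0.17, 2.43], [-1.26, 4.41], [0.16, 1.93], [-2.52, 2.52]. Speed limits (rad/s): [1.89, 1.89, 2.39, 2.39, 3.01, 3.01, 3.01].

### API

Orientations are given as [roll, pitch, yaw] about the fixed x, y, z axes, in that order (R = Rz(yaw) Ry(pitch) Rx(roll)).
In Python, from workcell import status, grab_frame, camera_params, bot, search_frame, silhouettes gives the robot as it stands.
- The arm moves only by the shell command python3 -m creep 'ROWS' [FORCE]. ROWS is JSON, a list of rows, each a list of 5 numbers: the shift along the tool's x, y, z in units of 60 mm (1.0 is 60 mm), then the turn about the tool's z in units of 8 degrees (1.0 is 8 degrees), then the opening, from 0 (shut) to 1 (fully open). In form: [[x, y, z, twist, hand], ...]. A call has 1 to 5 rows; each row is the pose to reach, as a shift and turn from the pose commanded when the call began, along the tool's axes at that moment; what a row does not reach only later rows make up. A row lasts 1/8 s, in which the tool goes at most 62.5 mm and 10.7 degrees, less where a joint would pass 70% of its speed; a pose out of reach is approached as far as the arm can. A call with a gripper value outside its range is refused whole. The fingers move at their own pace and stop on an object; FORCE is the grip in N (left out, the last holds). Time passes only in rows, so rows that repeat a pose let the fingers close. It gives the time, the measured TCP pose, the force, the opening and the grip force at its end, in the units of the state.
- status.observe(): the state, without advancing time (a new reading comes with each control period).
- grab_frame(name): name is "side" or "top"; returns the picture (480x640x3 uint8, blue, green, red); there is no depth.
- camera_params(name): a dict with "K" (3x3 intrinsics, pixels), "k1" (the pictures are not rectified: a ray, as slopes to the right and down, at radius r is drawn at 1 + k1 r^2 times it, then the intrinsics apply), "rvec" (rotation vector, rad) and "tvec" (3), from world to camera coordinates, as OpenCV has them. Camera axes: x right, y down, z forward; pixel columns grow to the right and rows downward; lengths in m; the calibration is good to about 2 mm. A picture is of the moment at which its call begins. camera_params takes no time and is no camera call.
- bot.job_done(): hands the job in; it is judged then, once.
Trained networks look in the newest picture that a camera, given by its name, has taken for a name from the list of things; names that differ only in an ending like _2 or _b are one class to them, and where a whole thing is asked for, a point or a joint stands for the part that bears it (a point fixed in the world has none). Each returns a list of dicts, best first, with "p" (0 to 1); they miss things now and then, are a little off and sometimes report something else, mostly with a low value. They report only what shows in the picture. A call takes as long as a camera call. They do not tell look-alikes from the thing itself.
- search_frame(camera, name): "extent" ([left, top, right, bottom] as shares, 0 to 1, of the picture: columns of its width, rows of its height, round what is visible of it).
- silhouettes(camera, name): "mask" (480x640 bool, what is visible of it) and "extent" ([left, top, right, bottom] as shares, 0 to 1, of the picture: columns of its width, rows of its height, round what is visible of it).
The state is a dict: "clock": time; "qpos": joint angles; "qd": joint speeds; "joint_efforts": joint torques, N m; "position": TCP position; "tool_rot": TCP orientation; "force": force on the tool from outside, world axes, zero at the start; "moment": the same for the moment, N m; "grip_width": finger opening in m; "finger_force": force on a finger pad.
Only numpy, scipy, OpenCV 4.12 (cv2) and the standard library are available. Lean on these libraries where they do the work, as an engineer would, in place of code of your own. Each camera call takes 0.05 s, during which the arm holds its last target. There are 200 camera calls.

## Working session

There is one attempt and no reset: what is moved stays moved. The work goes in short steps, Python scripts to look and compute and a shell command to move; the robot and the scene stay as the last step left them, time stands still between calls to the robot, and variables do not carry over. Pictures are saved under pics/ and viewed, at most 14 in all, crops included, and the job is handed in when it is done.

```bash
ls; mkdir -p pics
cat > h.py <<'E'
import numpy as np, cv2
from workcell import status, grab_frame, camera_params, bot, search_frame, silhouettes
def cam(n):
    c=camera_params(n);K=np.array(c["K"],float);R=cv2.Rodrigues(np.array(c["rvec"],float))[0];t=np.array(c["tvec"],float).ravel()
    return K,float(c["k1"]),R,t
def proj(n,P):
    K,k1,R,t=cam(n);P=np.atleast_2d(P)@R.T+t;s=P[:,:2]/P[:,2:];s=s*(1+k1*(s**2).sum(1,keepdims=True))
    return s*[K[0,0],K[1,1]]+K[:2,2]
def unproj(n,uv,z):
    K,k1,R,t=cam(n);d=(np.atleast_2d(uv)-K[:2,2])/[K[0,0],K[1,1]];s=d.copy()
    for _ in range(20): s=d/(1+k1*(s**2).sum(1,keepdims=True))
    r=np.c_[s,np.ones(len(s))]@R;c=-R.T@t
    return c+r*((z-c[2])/r[:,2])[:,None]
E
python3 - <<'E'
from h import *
for n in("top","side"):
    cv2.imwrite(f"pics/{n}0.png",grab_frame(n))
    K,k,R,t=cam(n);print(n,-R.T@t,K[0,0],k)
    for o in("switch_box","button_top","lever_grip","feeder","blank1","offcut","sandblock"):
        print(o,[(np.round(np.array(d["extent"])*[640,480,640,480]).astype(int).tolist(),round(d["p"],2)) for d in search_frame(n,o)])
s=status.observe();print(s)
E
```

```text
pics
top [0.37400285 0.00591944 1.19627316] 485.1907491340524 -0.029153586961468327
switch_box [([428, 215, 497, 290], 0.74)]
button_top [([196, 288, 231, 310], 0.63), ([479, 246, 490, 258], 0.57)]
lever_grip [([450, 224, 474, 246], 0.71)]
feeder [([4, 190, 331, 269], 0.79)]
blank1 [([253, 281, 283, 306], 0.96), ([353, 289, 383, 311], 0.82), ([154, 276, 191, 300], 0.75), ([197, 286, 231, 310], 0.72), ([386, 243, 418, 276], 0.71), ([372, 340, 391, 368], 0.6), ([308, 290, 335, 313], 0.57)]
offcut [([367, 182, 391, 222], 0.77)]
sandblock [([233, 147, 256, 192], 0.73), ([305, 292, 336, 315], 0.52), ([266, 200, 278, 213], 0.46)]
side [ 0.39701472 -1.0771266   0.91500274] 548.6547093935224 -0.14692307335152835
switch_box [([283, 307, 381, 410], 0.62)]
button_top [([253, 195, 268, 227], 0.61), ([257, 281, 285, 320], 0.55), ([326, 358, 342, 371], 0.49)]
lever_grip [([337, 308, 358, 352], 0.91)]
feeder [([269, 104, 376, 281], 0.89)]
blank1 [([248, 254, 276, 289], 0.82), ([255, 197, 272, 226], 0.8), ([200, 299, 231, 332], 0.79), ([301, 309, 331, 340], 0.78), ([258, 225, 282, 256], 0.71), ([257
[... 158 characters left out ...]
.82)]
{'clock': 0.8, 'qpos': array([-1.32516158,  0.52139729, -0.03630174,  1.59949216,  0.02117012,
        1.02108753, -0.1128126 ]), 'qd': array([ 0.00057387,  0.00028103,  0.00240838,  0.00075399,  0.00011859,
       -0.00095935, -0.00023264]), 'joint_efforts': array([-2.56461954e-04, -9.26794124e+01,  1.97786428e+00, -3.70249557e+01,
        1.78973452e-02,  1.97907451e-03, -3.54748533e-05]), 'position': array([0.19414496, 0.59408072, 0.23929525]), 'tool_rot': array([-3.14158995e+00, -2.75947928e-05,  2.82568814e+00]), 'force': array([-0.00312899, -0.59039768, -0.12205009]), 'moment': array([ 0.02855334, -0.01092916, -0.01411202]), 'finger_force': 0.0, 'grip_width': 0.08532277939003058}
```

View pics/top0.png

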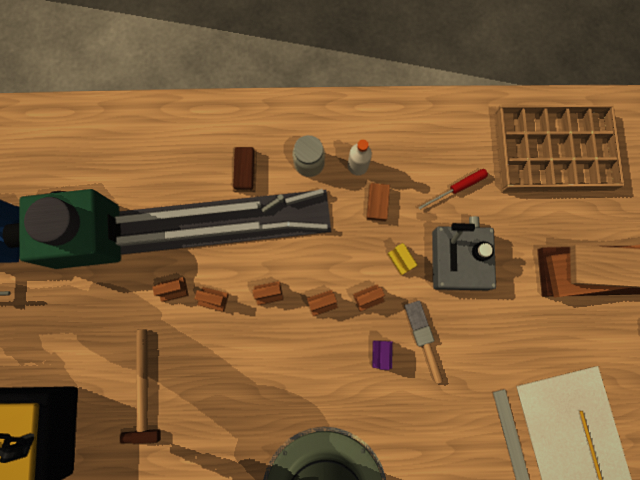

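View pics/side0.png

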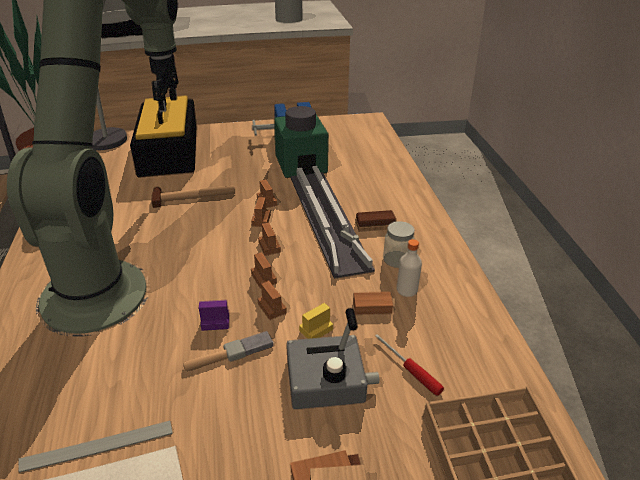

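The top view shows five brown T-blanks at about (170,288), (211,298), (268,292), (321,301) and (369,296). The yellow (402,259) and purple (382,354) ones are look-alikes. The funnel mouth is at about (330,212), the pawl at (272,203), the button at (484,250) and the lever grip at (463,227). Next I'll fit the poses.

```bash
cat >> h.py <<'E'
from scipy.optimize import minimize
def box(x0,x1,y0,y1,z0,z1): return np.array([[x,y,z] for x in(x0,x1) for y in(y0,y1) for z in(z0,z1)])
TB=[box(-.023,.023,-.032,.032,0,.02),box(-.011,.011,-.032,.032,.02,.062)]
SW=[box(-.075,.075,-.07,.07,0,.06)]
def place(P,p,z0=0):
    x,y,a=p;c,s=np.cos(a),np.sin(a);return P@np.array([[c,s,0],[-s,c,0],[0,0,1]])+[x,y,z0]
def render(n,parts,p,z0=0):
    m=np.zeros((480,640),np.uint8)
    for b in parts: cv2.fillConvexPoly(m,cv2.convexHull(np.round(proj(n,place(b,p,z0))*16).astype(np.int32)),1,shift=4)
    return m>0
def fit(n,mask,parts,h,z0=0,angs=np.arange(0,np.pi,.4)):
    v,u=np.nonzero(mask);g=unproj(n,[[u.mean(),v.mean()]],z0+h)[0]
    f=lambda q:1-(lambda r:(r&mask).sum()/max(1,(r|mask).sum()))(render(n,parts,[q[0],q[1],q[2]/20],z0))
    best=min((minimize(f,[g[0],g[1],a*20],method="Nelder-Mead",options=dict(initial_simplex=np.array([g[0],g[1],a*20])+np.array([[0,0,0],[.012,0,0],[0,.012,0],[0,0,6]]),xatol=2e-4,maxiter=120)) for a in angs),key=lambda r:r.fun)
    return np.array([best.x[0],best.x[1],best.x[2]/20]),1-best.fun
def blanks(n="top"):
    out=[]
    im=grab_frame(n)
    for d in silhouettes(n,"blank1"):
        m=d["mask"]
        if d["p"]<.3 or m.sum()<100: continue
        p,i=fit(n,m,TB,.02);out.append((p,round(i,2),d["p"],im[m].mean(0).astype(int)))
    return out
E
python3 - <<'E'
from h import *
for n in("top","side"):
    print(n)
    for p,i,c,b in blanks(n): print(p.round(4),i,round(c,2),b)
    for d in silhouettes(n,"switch_box"): print("sw",fit(n,d["mask"],SW,.03,angs=[-.3,0,.3]),d["p"])
f=grab_frame("top")
cv2.imwrite("pics/feed.png",cv2.resize(f[165:285,90:350],None,fx=3,fy=3,interpolation=cv2.INTER_CUBIC))
b=search_frame("top","button_top")
for d in b:
    e=np.array(d["extent"])*[640,480,640,480];print("btn",d["p"],unproj("top",[[(e[0]+e[2])/2,(e[1]+e[3])/2]],.09))
E
```

```text
topTraceback (most recent call last):
  File "<stdin>", line 4, in <module>
  File "h.py", line 35, in blanks
    p,i=fit(n,m,TB,.02);out.append((p,round(i,2),d["p"],im[m].mean(0).astype(int)))
        ~~~^^^^^^^^^^^^
  File "h.py", line 27, in fit
    best=min((minimize(f,[g[0],g[1],a*20],method="Nelder-Mead",options=dict(initial_simplex=np.array([g[0],g[1],a*20])+np.array([[0,0,0],[.012,0,0],[0,.012,0],[0,0,6]]),xatol=2e-4,maxiter=120)) for a in angs),key=lambda r:r.fun)
  File "h.py", line 27, in <genexpr>
    best=min((minimize(f,[g[0],g[1],a*20],method="Nelder-Mead",options=dict(initial_simplex=np.array([g[0],g[1],a*20])+np.array([[0,0,0],[.012,0,0],[0,.012,0],[0,0,6]]),xatol=2e-4,maxiter=120)) for a in angs),key=lambda r:r.fun)
              ~~~~~~~~^^^^^^^^^^^^^^^^^^^^^^^^^^^^^^^^^^^^^^^^^^^^^^^^^^^^^^^^^^^^^^^^^^^^^^^^^^^^^^^^^^^^^^^^^^^^^^^^^^^^^^^^^^^^^^^^^^^^^^^^^^^^^^^^^^^^^^^^^^^^^^^^^^^^^^^^^^^^^^^^^^^^^^^^^^^
    res = _minimize_neldermead(fun, x0, args, callback, bounds=bounds,
                               **options)
    fxr = func(xr)
    fx = function(np.copy(x), 
[... 177 characters left out ...]
                                                     ~~~~~~^^^^^^^^^^^^^^^^^^^^^^^^^^^^^^^^
  File "h.py", line 22, in render
    for b in parts: cv2.fillConvexPoly(m,cv2.convexHull(np.round(proj(n,place(b,p,z0))*16).astype(np.int32)),1,shift=4)
                                                                 ~~~~^^^^^^^^^^^^^^^^^
  File "h.py", line 7, in proj
    K,k1,R,t=cam(n);P=np.atleast_2d(P)@R.T+t;s=P[:,:2]/P[:,2:];s=s*(1+k1*(s**2).sum(1,keepdims=True))
             ~~~^^^
  File "h.py", line 4, in cam
    c=camera_params(n);K=np.array(c["K"],float);R=cv2.Rodrigues(np.array(c["rvec"],float))[0];t=np.array(c["tvec"],float).ravel()
ValueError: time passes only in moves, steps and waits
```

```bash
sed -i 's/^def cam(n):/import functools\n@functools.lru_cache\ndef cam(n):/' h.py
python3 - <<'E'
from h import *
for n in("top","side"):
    print(n)
    for p,i,c,b in blanks(n): print(p.round(4),i,round(c,2),b)
    for d in silhouettes(n,"switch_box"): print("sw",fit(n,d["mask"],SW,.03,angs=[-.3,0,.3]),d["p"])
f=grab_frame("top")
cv2.imwrite("pics/feed.png",cv2.resize(f[165:285,90:350],None,fx=3,fy=3,interpolation=cv2.INTER_CUBIC))
b=search_frame("top","button_top")
for d in b:
    e=np.array(d["extent"])*[640,480,640,480];print("btn",d["p"],unproj("top",[[(e[0]+e[2])/2,(e[1]+e[3])/2]],.09))
E
```

```text
top
[ 0.446  -0.113   3.5829] 0.87 0.96 [ 28  62 114]
[ 0.3112 -0.1413  1.5083] 0.94 0.88 [75 32 77]
[0.4516 0.2623 2.869 ] 0.91 0.85 [ 29  64 116]
[0.4631 0.1272 0.2322] 0.91 0.8 [ 27  59 109]
[0.4783 0.3619 0.209 ] 0.87 0.71 [24 52 95]
[ 0.5398 -0.2022  2.0711] 0.94 0.65 [ 29 130 165]
[ 0.4357 -0.0016  0.3142] 0.94 0.64 [ 29  62 114]
sw (array([ 0.53835376, -0.34783321, -0.03320027]), np.float64(0.9296983758700696)) 0.64
side
[ 0.4524  0.2597 -0.1582] 0.85 0.95 [ 39  65 105]
[ 0.4467 -0.1177  3.4284] 0.9 0.89 [36 61 98]
[0.4632 0.1266 0.1773] 0.97 0.85 [ 40  65 103]
[ 4.370e-01 -3.100e-03  3.386e+00] 0.84 0.8 [ 38  63 102]
[ 0.5402 -0.2066  2.1674] 0.89 0.78 [ 41 109 136]
[0.477  0.3598 3.2643] 0.72 0.72 [37 61 99]
[ 0.3109 -0.1444  1.6309] 0.9 0.56 [70 28 65]
sw (array([ 0.53683244, -0.34938976, -0.04029058]), np.float64(0.8848309835230168)) 0.67
btn 0.62 [[ 0.53935133 -0.38219979  0.09      ]]
```

View pics/feed.png

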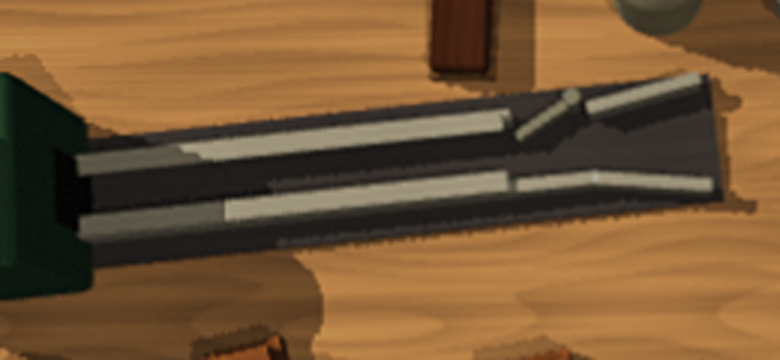

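Run:
```python
from h import *
from scipy.optimize import least_squares
px=lambda a:np.array(a)/3+[90,165]-[1/3,1/3]
P=[(.055,-.21,.008,708,75),(-.055,-.21,.008,720,201),(.0175,-.035,.037,510,131),(-.0175,-.035,.037,508,173)]
L=[(.055,.008,90,139),(.055,.008,400,106),(-.055,.008,92,266),(-.055,.008,400,233),(.0175,.037,250,157),(-.0175,.037,250,198)]
def res(q):
    x,y,a=q;c,s=np.cos(a),np.sin(a);r=[]
    loc=lambda u,v,z:(lambda d:(c*d[0]+s*d[1],-s*d[0]+c*d[1]))(unproj("top",[px([u,v])],z)[0][:2]-[x,y])
    for lx,ly,z,u,v in P: w=loc(u,v,z);r+=[w[0]-lx,w[1]-ly]
    for lx,z,u,v in L: r+=[loc(u,v,z)[0]-lx]
    return r
o=least_squares(res,[.58,.1,.1]);print(o.x,np.round(np.array(o.fun)*1000,1))
```

```text
[0.64816652 0.18482748 0.08586625] [ 0.1  2.2  1.   3.9 -1.2 -5.3 -1.1 -0.8 -1.   0.1  0.9  1.9 -0.8  0.1]
```

```bash
cat >> h.py <<'E'
def rot():
    from scipy.spatial.transform import Rotation as Ro
    s=status.observe();return s,Ro.from_euler("xyz",s["tool_rot"]).as_matrix()
FA=.0859;FO=np.array([.6482,.1848])
def ftow(x,y): return FO+np.array([np.cos(FA)*x-np.sin(FA)*y,np.sin(FA)*x+np.cos(FA)*y])
def go(x,y,z,yaw=None):
    s,R=rot();d=R.T@(np.array([x,y,z])-s["position"])/.06
    tw=0 if yaw is None else -((yaw-s["tool_rot"][2]+np.pi)%(2*np.pi)-np.pi)/np.radians(8)
    print("go",(x,y,z),d.round(2),round(tw,2),"clock",s["clock"])
E
python3 - <<'E'
from h import *
go(.5,.3,.24,1.657); go(.538,-.382,.16,1.657)
E
python3 -m creep '[[0,0,0,0,0],[0,0,0,0,0]]'; python3 -m creep -h | head -5
```

```text
go (0.5, 0.3, 0.24) [-6.37 -3.08 -0.01] 8.37 clock 1.3
go (0.538, -0.382, 0.16) [-10.5  -13.68   1.32] 8.37 clock 1.3
clock: 1.55
position: [0.1941, 0.5941, 0.2393]
tool_rot: [-3.142, -0.0, 2.826]
force: [0.3, 0.2, 0.2]
grip_width: 0.0512
finger_force: 0.0invalid input: not JSON, or not a number
```

```bash
python3 -m creep '[[-0.9,-0.43,0,1,0],[-1.8,-0.87,0,2.2,0],[-2.7,-1.3,0,3.4,0],[-3.6,-1.74,0,4.6,0],[-4.5,-2.2,0,5.8,0]]'; python3 -c "
from h import *
go(.5,0,.24,1.657); go(.538,-.382,.16,1.657)"
```

```text
clock: 2.17
position: [0.411, 0.3834, 0.2396]
tool_rot: [3.141, -0.0, 2.011]
force: [1.1, -0.4, -0.4]
grip_width: 0.0003
finger_force: 0.0
go (0.5, 0, 0.24) [-6.41 -1.38 -0.01] 2.53 clock 2.175
go (0.538, -0.382, 0.16) [-12.44  -3.52   1.32] 2.53 clock 2.175
```

```bash
python3 -m creep '[[-1,-0.25,0,0.6,0],[-2,-0.5,0,1.2,0],[-3,-0.75,0,1.8,0],[-4,-1,0,2.4,0],[-5,-1.3,0,2.53,0]]'; python3 -m creep '[[-0.5,0,0,0,0],[-1,0,0,0,0],[-2,0,0,0,0],[-3,0,0,0,0],[-4,0,0,0,0]]';python3 -c "
from h import *
go(.538,-.382,.12,1.657)"
```

```text
clock: 2.8
position: [0.4688, 0.0788, 0.2396]
tool_rot: [3.141, -0.0, 1.661]
force: [1.0, -0.4, -0.1]
grip_width: 0.0006
finger_force: 0.0
clock: 3.42
position: [0.4906, -0.1602, 0.2395]
tool_rot: [3.141, -0.0, 1.663]
force: [-0.0, 0.2, 0.0]
grip_width: 0.0001
finger_force: 0.0
go (0.538, -0.382, 0.12) [-3.75  0.44  1.99] 0.04 clock 3.425
```

```bash
python3 -m creep '[[-1,0.1,0,0,0],[-2,0.2,0,0,0],[-3,0.4,0,0,0],[-3.75,0.44,0,0,0],[-3.75,0.44,1,0,0]]'; python3 -c "
from h import *
go(.538,-.382,.107,1.657)
cv2.imwrite('pics/btn.png',cv2.resize(grab_frame('side')[270:420,240:440],None,fx=3,fy=3))"
```

```text
clock: 4.05
position: [0.5384, -0.3853, 0.1816]
tool_rot: [3.136, 0.006, 1.659]
force: [1.7, 0.8, -1.7]
grip_width: 0.0001
finger_force: 0.0
go (0.538, -0.382, 0.107) [ 0.06 -0.01  1.24] 0.01 clock 4.05
```

View pics/btn.png

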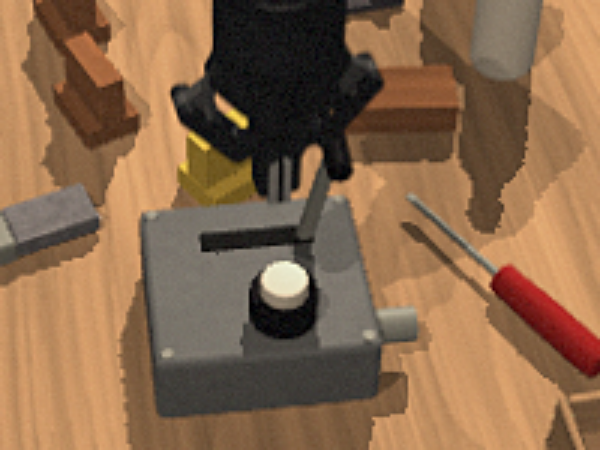

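The closed fingers hang above the white button (crop 285,285) and the lever is still up. Pressing now.

```bash
python3 -m creep '[[0,0,0.6,0,0],[0,0,1.2,0,0],[0,0,1.36,0,0],[0,0,1.42,0,0],[0,0,1.42,0,0]]'; python3 -m creep '[[0,0,-0.6,0,0],[0,0,-1.2,0,0],[0,0,-2,0,0],[0,0,-2.2,0,0],[0,0,-2.2,0,0.6]]';python3 -c "
from h import *
b=grab_frame('side');cv2.imwrite('pics/btn2.png',cv2.resize(b[270:420,240:440],None,fx=3,fy=3))
print(proj('side',[[.5385,-.382,.095],[.49,-.316,.089],[.4463,-.113,.031]]))
go(.4463,-.115,.1,np.pi/2+.37)
for p in sorted(blanks(),key=lambda b:b[0][1]): print(p)"
```

```text
clock: 4.72
position: [0.5378, -0.38, 0.0957]
tool_rot: [3.141, 0.0, 1.663]
force: [-2.5, 2.7, 4.3]
grip_width: 0.0001
finger_force: 2.3
clock: 5.35
position: [0.5379, -0.3802, 0.2276]
tool_rot: [3.14, 0.001, 1.663]
force: [0.1, 0.3, -0.0]
grip_width: 0.0167
finger_force: 0.0
[[329.34258469 361.202649  ]
 [300.00911943 341.42664745]
 [270.41495489 297.7138872 ]]
go (0.4463, -0.115, 0.1) [ 4.53 -1.11  2.1 ] -1.99 clock 5.4
(array([ 0.53853062, -0.20090681,  2.11296039]), np.float64(0.95), 0.66, array([ 32, 143, 179]))
(array([ 0.44672216, -0.1149866 ,  0.40010164]), np.float64(0.93), 0.94, array([ 32,  70, 126]))
(array([ 0.43420843, -0.00073904,  0.33815022]), np.float64(0.9), 0.95, array([ 32,  68, 125]))
(array([0.46253578, 0.12582965, 3.37087257]), np.float64(0.94), 0.84, array([25, 54, 97]))
(array([0.45215267, 0.26273328, 2.91520404]), np.float64(0.92), 0.68, array([ 33,  71, 127]))
(array([0.4767456 , 0.36107966, 0.25375259]), np.float64(0.85), 0.59, array([ 26,  57, 105]))
```

View pics/btn2.png

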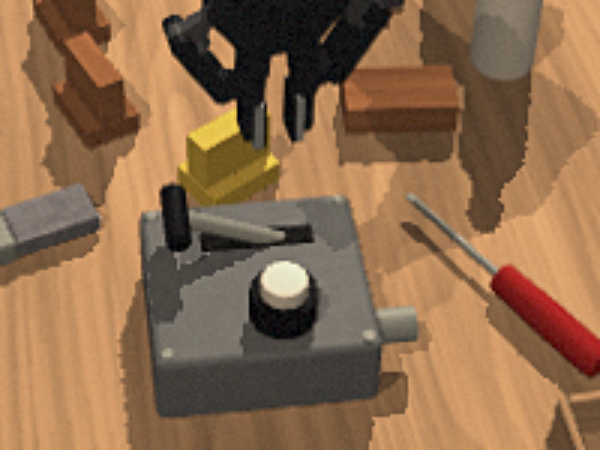

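The lever has dropped (grip at crop 175,217) and the button is back up. Before reaching, I'll confirm the blanks in one crop.

```bash
python3 -m creep '[[1,-0.2,0.2,-0.4,1],[2,-0.4,0.4,-0.8,1],[3,-0.7,0.8,-1.2,1],[4,-1,1.2,-1.6,1],[4.53,-1.11,1.6,-1.95,1]]'; python3 -c "
from h import *
b=grab_frame('top');cv2.imwrite('pics/bl.png',cv2.resize(b[230:390,140:440],None,fx=2.6,fy=2.6))
print(unproj('top',[[360,165],[309,160]],.05))
go(.4463,-.115,.045,np.pi/2+.37)"
```

```text
clock: 6.12
position: [0.4448, -0.1134, 0.1292]
tool_rot: [-3.141, -0.001, 1.938]
force: [0.5, -0.4, -0.6]
grip_width: 0.0853
finger_force: 0.0
[[ 0.77035224 -0.10293146  0.05      ]
 [ 0.78537098  0.02294414  0.05      ]]
go (0.4463, -0.115, 0.045) [-0.12  0.03  1.35] 0.02 clock 6.175
```

View pics/bl.png

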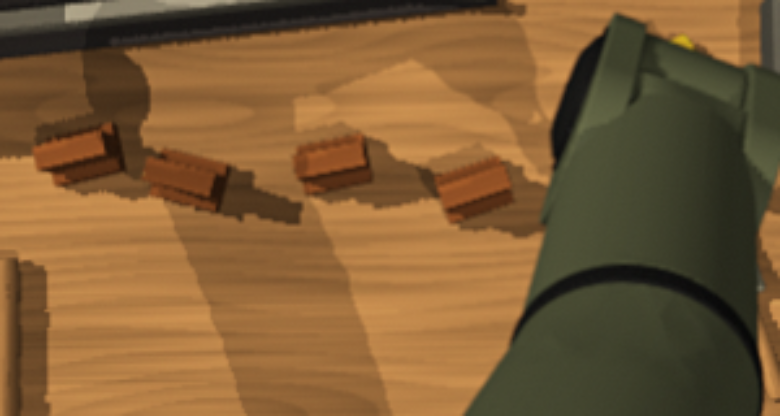

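Brown T-blanks confirmed at crop (80,155), (190,178), (335,162) and (475,190). The first target is under the gripper. No yellow or purple is involved.

```bash
python3 -m creep '[[-0.1,0.02,0.8,0,1],[-0.1,0.02,1.38,0,1],[-0.1,0.02,1.38,0,0.1],[-0.1,0.02,1.38,0,0.1],[-0.1,0.02,1.38,0,0.1]]' 40;  python3 -m creep '[[0,0,0,0,0.1],[0,0,-0.5,0,0.1],[0,0,-1,0,0.1]]'; python3 -c "
from h import *
go(*ftow(0,-.185),.11,1.657)"
```

```text
clock: 6.8
position: [0.4501, -0.1208, 0.0485]
tool_rot: [3.14, 0.001, 1.935]
force: [0.2, -0.4, -0.1]
grip_width: 0.032
finger_force: 0.0
clock: 7.18
position: [0.4494, -0.1207, 0.1084]
tool_rot: [-3.142, -0.0, 1.935]
force: [0.9, 0.5, -0.8]
grip_width: 0.021
finger_force: 45.9
go (np.float64(0.6640719638158968), np.float64(0.0004821203338458979), 0.11) [ 0.61  4.06 -0.03] 1.99 clock 7.175
```

```bash
python3 -m creep '[[0.15,1,0,0.5,0.1],[0.3,2,0,1,0.1],[0.45,3,0,1.5,0.1],[0.61,4.06,0,1.98,0.1],[0.61,4.06,0,1.98,0.1]]';  python3 -c "
from h import *
go(*ftow(0,-.185),.057,1.657)
b=grab_frame('top');cv2.imwrite('pics/f1.png',cv2.resize(b[165:285,150:400],None,fx=3,fy=3))
b=grab_frame('side');cv2.imwrite('pics/f2.png',cv2.resize(b[150:310,250:450],None,fx=3,fy=3))"
```

```text
clock: 7.8
position: [0.6667, 0.0041, 0.107]
tool_rot: [3.14, -0.001, 1.662]
force: [-1.5, -0.2, -1.6]
grip_width: 0.0211
finger_force: 45.9
go (np.float64(0.6640719638158968), np.float64(0.0004821203338458979), 0.057) [-0.06 -0.05  0.83] 0.04 clock 7.8
```

View pics/f2.png

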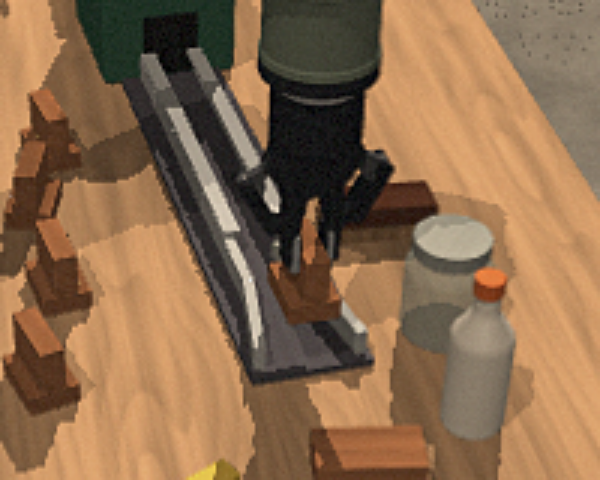

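The held blank hangs over the funnel (crop 305,290), rib up and aligned with the track.

```bash
python3 -m creep '[[-0.06,-0.05,0.4,0,0.1],[-0.06,-0.05,0.8,0,0.1],[-0.06,-0.05,0.83,0,0.1],[-0.06,-0.05,0.83,0,0.1]]';  python3 -m creep '[[0.3,0,0,0,0.1],[0.6,0,0,0,0.1],[0.8,0,0,0,0.1],[1.0,0,0,0,0.1],[1.0,0,0,0,0.1]]'; python3 -c "
from h import *
s=status.observe();d=s['position'][:2]-FO;print(np.cos(FA)*d[0]+np.sin(FA)*d[1],-np.sin(FA)*d[0]+np.cos(FA)*d[1])
b=grab_frame('top');cv2.imwrite('pics/f3.png',cv2.resize(b[165:285,150:400],None,fx=3,fy=3))
go(*ftow(0,-.0),.057,1.657)"
```

```text
clock: 8.4
position: [0.6614, -0.0042, 0.0585]
tool_rot: [3.141, 0.0, 1.658]
force: [-0.9, -0.8, -1.2]
grip_width: 0.0213
finger_force: 45.8
clock: 9.02
position: [0.6584, 0.0589, 0.0588]
tool_rot: [3.136, -0.0, 1.661]
force: [11.6, 4.0, -2.0]
grip_width: 0.0211
finger_force: 45.5
-0.0006186052029881275 -0.12635622341747121
go (np.float64(0.6482), np.float64(0.1848), 0.057) [2.11 0.02 0.03] 0.02 clock 9.075
```

```bash
python3 -m creep '[[0,0.03,0.03,0,0.1],[0,0.03,0.03,0,0.1],[0,0.03,0.03,0,0.1]]'; python3 -m creep '[[0.15,0.0,0,0,0.1],[0.3,0,0,0,0.1],[0.3,0,0,0,0.1]]'
```

```text
clock: 9.45
position: [0.6588, 0.0582, 0.0565]
tool_rot: [3.139, -0.001, 1.66]
force: [5.5, 2.4, 3.2]
grip_width: 0.0214
finger_force: 46.2
clock: 9.82
position: [0.6573, 0.0754, 0.0567]
tool_rot: [3.139, 0.0, 1.66]
force: [5.4, 0.3, 5.6]
grip_width: 0.021
finger_force: 46.5
```

```bash
python3 -m creep '[[0.1,0.03,-0.01,0,0.1],[0.3,0.03,-0.01,0,0.1],[0.5,0.03,-0.01,0,0.1],[0.7,0.03,-0.01,0,0.1],[0.9,0.03,-0.01,0,0.1]]'; python3 -m creep '[[0.2,0,0,0,0.1],[0.4,0,0,0,0.1],[0.6,0,0,0,0.1],[0.8,0,0,0,0.1],[0.8,0,0,0,0.1]]' ; python3 -c "
from h import *
s=status.observe();d=s['position'][:2]-FO;print(np.cos(FA)*d[0]+np.sin(FA)*d[1],-np.sin(FA)*d[0]+np.cos(FA)*d[1])
b=grab_frame('side');cv2.imwrite('pics/f4.png',cv2.resize(b[150:310,250:450],None,fx=3,fy=3))"
```

```text
clock: 10.45
position: [0.6531, 0.1277, 0.0567]
tool_rot: [-3.141, 0.002, 1.658]
force: [-1.6, -8.7, 10.6]
grip_width: 0.0212
finger_force: 47.1
clock: 11.08
position: [0.6488, 0.1777, 0.0565]
tool_rot: [-3.141, -0.0, 1.66]
force: [0.5, 1.2, 4.7]
grip_width: 0.021
finger_force: 46.4
-2.0848921232529457e-07 -0.007174509305673336
```

View pics/f4.png

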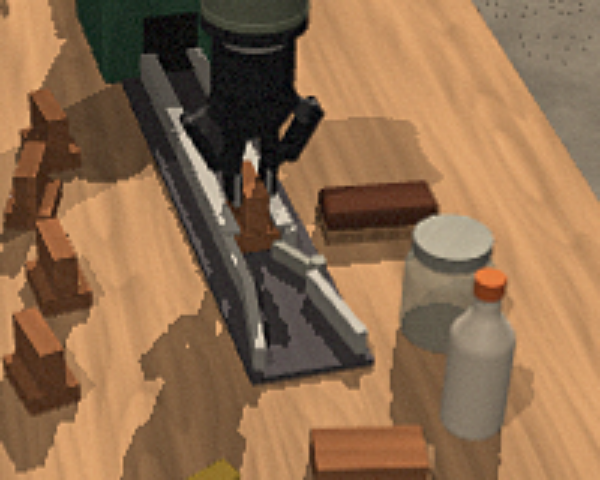

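Blank 1 is in the track with its rear at the pawl tip (crop 270,245). I'll push 12 mm more and release.

```bash
python3 -m creep '[[0.2,0,0,0,0.1],[0.2,0,0,0,0.1],[0.2,0,0,0,1],[0.2,0,0,0,1],[0.2,0,-0.3,0,1]]'; python3 -m creep '[[0,0,-0.8,0,1],[0,0,-1.2,0,1]]' ; python3 -c "
from h import *
go(.4348,-.002,.12,np.pi/2+.31)"
```

```text
clock: 11.75
position: [0.6473, 0.1878, 0.0738]
tool_rot: [-3.139, 0.001, 1.658]
force: [0.3, -0.3, -0.0]
grip_width: 0.0745
finger_force: 0.0
clock: 12.0
position: [0.649, 0.1879, 0.1499]
tool_rot: [3.139, -0.001, 1.658]
force: [0.7, -0.2, -0.3]
grip_width: 0.0854
finger_force: 0.0
go (0.4348, -0.002, 0.12) [-2.84 -3.83  0.49] -1.6 clock 12.0
```

```bash
python3 -c "
from h import *
for n in ('side','top'):
  print(n)
  for p in sorted(blanks(n),key=lambda b:b[0][1]): print(p[0].round(3),p[1:3])"
python3 -m creep '[[-0.6,-0.8,0,-0.4,1],[-1.2,-1.6,0,-0.8,1],[-1.8,-2.4,0,-1.2,1],[-2.4,-3.2,0.2,-1.6,1],[-2.84,-3.83,0.49,-1.6,1]]'; python3 -c "
from h import *
go(.4348,-.002,.045,np.pi/2+.31)"
```

```text
side
[ 0.539 -0.206  2.236] (np.float64(0.83), 0.91)
[ 0.311 -0.146  1.589] (np.float64(0.96), 0.66)
[ 0.436 -0.007  0.262] (np.float64(0.93), 0.98)
[0.464 0.129 3.269] (np.float64(0.9), 0.97)
[0.759 0.166 1.759] (np.float64(0.6), 0.52)
[0.651 0.202 0.076] (np.float64(0.78), 0.85)
[0.477 0.365 0.152] (np.float64(0.76), 0.73)
top
[ 0.537 -0.202 -1.058] (np.float64(0.91), 0.9)
[ 0.31  -0.142  1.479] (np.float64(0.96), 0.93)
[0.435 0.001 0.394] (np.float64(0.83), 0.61)
[0.462 0.126 0.251] (np.float64(0.89), 0.9)
[0.654 0.176 0.422] (np.float64(0.36), 0.6)
[0.452 0.243 1.115] (np.float64(0.46), 0.57)
clock: 12.82
position: [0.4321, -0.0032, 0.1167]
tool_rot: [-3.141, -0.0, 1.882]
force: [1.1, -0.4, 0.3]
grip_width: 0.0855
finger_force: 0.0
go (0.4348, -0.002, 0.045) [0.01 0.05 1.19] 0.01 clock 12.825
```

```bash
python3 -m creep '[[0.01,0.03,0.7,0,1],[0.01,0.03,1.17,0,1],[0.01,0.03,1.17,0,0.1],[0.01,0.03,1.17,0,0.1],[0.01,0.03,1.17,0,0.1]]' 40;  python3 -m creep '[[0,0,0,0,0.1],[0,0,-0.5,0,0.1],[0,0,-1,0,0.1]]'; python3 -c "
from h import *
go(*ftow(0.001,-.185),.107,1.66)"
```

```text
clock: 13.45
position: [0.4362, -0.0006, 0.0476]
tool_rot: [3.14, 0.0, 1.882]
force: [-0.1, 0.9, -0.7]
grip_width: 0.032
finger_force: 0.0
clock: 13.82
position: [0.4355, -0.0008, 0.1077]
tool_rot: [-3.141, -0.0, 1.882]
force: [0.6, 0.3, -1.5]
grip_width: 0.0216
finger_force: 45.3
go (np.float64(0.6650682766789571), np.float64(0.000567914732850755), 0.107) [-1.15  3.65  0.01] 1.59 clock 13.825
```

```bash
python3 -m creep '[[-0.29,0.9,0,0.4,0.1],[-0.58,1.8,0,0.8,0.1],[-0.87,2.8,0,1.2,0.1],[-1.15,3.65,0,1.59,0.1],[-1.15,3.65,0,1.59,0.1]]'; python3 -c "
from h import *
go(*ftow(0.001,-.185),.0565,1.66)"
```

```text
clock: 14.45
position: [0.6678, 0.0007, 0.1064]
tool_rot: [3.14, 0.001, 1.66]
force: [-1.7, -0.4, -1.8]
grip_width: 0.0211
finger_force: 45.4
go (np.float64(0.6650682766789571), np.float64(0.000567914732850755), 0.0565) [ 0.   -0.05  0.83] 0.0 clock 14.45
```

```bash
python3 -m creep '[[0,0,0.4,0,0.1],[0,0,0.8,0,0.1],[0,0,0.84,0,0.1],[0,0,0.84,0,0.1]]';  python3 -m creep '[[0.3,0,0,0,0.1],[0.6,0,0,0,0.1],[0.8,0,0,0,0.1],[1.0,0,0,0,0.1],[1.0,0,0,0,0.1]]'; python3 -c "
from h import *
go(*ftow(0,-.0),.056,1.66)"
```

```text
clock: 14.95
position: [0.6648, 0.0006, 0.0567]
tool_rot: [-3.141, -0.0, 1.66]
force: [0.3, -0.9, -0.2]
grip_width: 0.0211
finger_force: 45.5
clock: 15.58
position: [0.6599, 0.0617, 0.0562]
tool_rot: [-3.141, -0.0, 1.661]
force: [-0.2, 0.4, -0.8]
grip_width: 0.0209
finger_force: 45.5
go (np.float64(0.6482), np.float64(0.1848), 0.056) [ 2.06 -0.01  0.  ] 0.01 clock 15.575
```

```bash
python3 -m creep '[[0.3,0,0,0,0.1],[0.6,0,0,0,0.1],[0.9,0,0,0,0.1],[1.1,0,0,0,0.1],[1.3,0,0,0,0.1]]'; python3 -m creep '[[0.25,0,0,0,0.1],[0.5,0,0,0,0.1],[0.75,0,0,0,0.1],[0.9,0,0,0,0.1],[0.9,0,0,0,0.1]]'; python3 -m creep '[[0,0,0,0,1],[0,0,0,0,1],[0,0,-0.4,0,1],[0,0,-1,0,1],[0,0,-1.5,0,1]]';python3 -c "
from h import *
go(.463,.127,.12,np.pi/2+.22)
for n in ('side','top'):
  print(n)
  for p in sorted(blanks(n),key=lambda b:b[0][1]): print(p[0].round(3),p[1:3])"
```

```text
clock: 16.2
position: [0.6528, 0.1387, 0.0562]
tool_rot: [-3.141, 0.0, 1.66]
force: [-1.6, -2.2, -0.7]
grip_width: 0.0212
finger_force: 45.5
clock: 16.82
position: [0.6483, 0.1929, 0.0564]
tool_rot: [3.141, -0.0, 1.661]
force: [-0.6, 0.0, -0.9]
grip_width: 0.0211
finger_force: 45.5
clock: 17.45
position: [0.6485, 0.1912, 0.1477]
tool_rot: [3.141, 0.0, 1.659]
force: [-0.0, -1.1, -0.6]
grip_width: 0.0855
finger_force: 0.0
go (0.463, 0.127, 0.12) [-0.79 -3.17  0.46] -0.94 clock 17.45
side
[ 0.541 -0.204  2.081] (np.float64(0.86), 0.57)
[ 0.312 -0.144  1.634] (np.float64(0.92), 0.6)
[0.464 0.126 3.267] (np.float64(0.94), 0.58)
[0.651 0.2   3.154] (np.float64(0.71), 0.72)
[0.453 0.26  2.982] (np.float64(0.84), 0.59)
[0.646 0.31  2.975] (np.float64(0.41), 0.43)
top
[ 0.537 -0.201  2.097] (np.float64(0.94), 0.94)
[ 0.313 -0.143  1.523] (np.float64(0.93), 0.6)
[0.462 0.127 3.327] (np.float64(0.95), 0.87)
[0.656 0.175 0.589] (np.float64(0.46), 0.53)
[0.451 0.251 1.228] (np.float64(0.6), 0.88)
```

```bash
python3 -m creep '[[-0.2,-0.8,0,-0.2,1],[-0.4,-1.6,0,-0.4,1],[-0.6,-2.4,0.2,-0.75,1],[-0.79,-3.17,0.46,-0.75,1],[-0.79,-3.17,0.46,-0.75,1]]'; python3 -c "
from h import *
go(.463,.127,.0475,np.pi/2+.18)"
```

```text
clock: 18.27
position: [0.4593, 0.1263, 0.1175]
tool_rot: [-3.137, 0.0, 1.764]
force: [1.0, 0.5, 0.7]
grip_width: 0.0854
finger_force: 0.0
go (0.463, 0.127, 0.0475) [0.   0.07 1.17] 0.09 clock 18.275
```

```bash
python3 -m creep '[[0,0.03,0.7,0,1],[0,0.03,1.18,0,1],[0,0.03,1.18,0,0.1],[0,0.03,1.18,0,0.1],[0,0.03,1.18,0,0.1]]' 40;  python3 -m creep '[[0,0,0,0,0.1],[0,0,-0.5,0,0.1],[0,0,-1,0,0.1],[0,0,-1,0,0.1]]'; python3 -c "
from h import *
go(*ftow(0.001,-.185),.107,1.66)"
```

```text
clock: 18.9
position: [0.4654, 0.1283, 0.0489]
tool_rot: [3.14, -0.0, 1.765]
force: [-0.5, 1.6, 0.3]
grip_width: 0.0323
finger_force: 0.0
clock: 19.4
position: [0.4657, 0.1286, 0.1097]
tool_rot: [3.138, -0.001, 1.765]
force: [-0.3, -0.9, -2.4]
grip_width: 0.0211
finger_force: 46.1
go (np.float64(0.6650682766789571), np.float64(0.000567914732850755), 0.107) [-2.73  2.85  0.05] 0.75 clock 19.4
```

```bash
python3 -m creep '[[-0.6,0.65,0,0.2,0.1],[-1.2,1.3,0,0.4,0.1],[-1.9,1.95,0,0.6,0.1],[-2.5,2.6,0,0.75,0.1],[-2.73,2.85,0,0.75,0.1]]'; python3 -m creep '[[0,0,0,0,0.1],[0,0,0.3,0,0.1],[0,0,0.6,0,0.1],[0,0,0.8,0,0.1],[0,0,0.8,0,0.1]]';python3 -c "
from h import *
go(*ftow(0.001,-.185),.0572,1.66)"
```

```text
clock: 20.02
position: [0.6656, -0.0021, 0.1068]
tool_rot: [-3.141, 0.001, 1.658]
force: [-0.6, 1.0, -1.2]
grip_width: 0.0208
finger_force: 46.1
clock: 20.65
position: [0.6634, 0.0004, 0.0586]
tool_rot: [-3.14, -0.0, 1.66]
force: [-0.1, 0.5, -0.7]
grip_width: 0.0211
finger_force: 46.1
go (np.float64(0.6650682766789571), np.float64(0.000567914732850755), 0.0572) [0.   0.03 0.02] 0.0 clock 20.65
```

```bash
python3 -m creep '[[0.3,0.025,0.02,0,0.1],[0.6,0.025,0.02,0,0.1],[0.8,0.025,0.02,0,0.1],[1.0,0.025,0.02,0,0.1],[1.0,0.025,0.02,0,0.1]]'; python3 -c "
from h import *
go(*ftow(0,-.0),.057,1.66)"
```

```text
clock: 21.28
position: [0.6602, 0.0614, 0.0588]
tool_rot: [3.142, -0.0, 1.661]
force: [0.1, -0.6, -1.2]
grip_width: 0.0214
finger_force: 46.1
go (np.float64(0.6482), np.float64(0.1848), 0.057) [ 2.07 -0.01  0.03] 0.01 clock 21.275
```

```bash
python3 -m creep '[[0.3,0,0.02,0,0.1],[0.6,0,0.02,0,0.1],[0.9,0,0.02,0,0.1],[1.1,0,0.02,0,0.1],[1.3,0,0.02,0,0.1]]'; python3 -m creep '[[0.25,0,0,0,0.1],[0.5,0,0,0,0.1],[0.75,0,0,0,0.1],[0.9,0,0,0,0.1],[0.9,0,0,0,0.1]]'; python3 -m creep '[[0,0,0,0,1],[0,0,0,0,1],[0,0,-0.4,0,1],[0,0,-1,0,1],[0,0,-1.5,0,1]]';python3 -c "
from h import *
go(.4525,.262,.12,np.pi/2-.21)
for n in ('side','top'):
  print(n)
  for p in sorted(blanks(n),key=lambda b:b[0][1]): print(p[0].round(3),p[1:3])"
```

```text
clock: 21.9
position: [0.653, 0.1385, 0.0574]
tool_rot: [-3.141, 0.0, 1.66]
force: [-1.3, -3.4, -0.4]
grip_width: 0.0214
finger_force: 46.2
clock: 22.52
position: [0.6486, 0.1927, 0.0576]
tool_rot: [3.141, -0.0, 1.661]
force: [0.1, -0.6, -0.7]
grip_width: 0.0211
finger_force: 46.2
clock: 23.15
position: [0.6488, 0.1911, 0.1489]
tool_rot: [3.141, -0.0, 1.659]
force: [0.7, 0.3, -0.1]
grip_width: 0.0854
finger_force: 0.0
go (0.4525, 0.262, 0.12) [ 1.47 -3.15  0.48] 2.14 clock 23.15
side
[ 0.541 -0.204  2.161] (np.float64(0.88), 0.79)
[ 0.312 -0.145  1.614] (np.float64(0.95), 0.71)
[ 0.653  0.205 -0.069] (np.float64(0.73), 0.7)
[0.451 0.259 2.951] (np.float64(0.91), 0.66)
[0.65  0.314 2.986] (np.float64(0.41), 0.65)
[0.477 0.359 3.291] (np.float64(0.75), 0.87)
top
[ 0.56  -0.407  0.451] (np.float64(0.24), 0.42)
[ 0.552 -0.375  1.494] (np.float64(0.17), 0.73)
[ 0.54  -0.202  2.165] (np.float64(0.92), 0.56)
[ 0.312 -0.143  1.536] (np.float64(0.89), 0.81)
[0.454 0.253 1.218] (np.float64(0.63), 0.68)
```

```bash
python3 -m creep '[[0.3,-0.6,0,0.4,1],[0.6,-1.3,0,0.8,1],[0.9,-2,0.1,1.3,1],[1.2,-2.6,0.3,1.8,1],[1.47,-3.15,0.46,2.14,1]]'; python3 -m creep '[[0,0,0,0,1],[0,0,0,0,1]]'; python3 -c "
from h import *
go(.452,.262,.0475,np.pi/2-.21)"
```

```text
clock: 23.98
position: [0.4506, 0.2627, 0.1188]
tool_rot: [-3.141, 0.001, 1.359]
force: [0.3, 0.6, -1.0]
grip_width: 0.0854
finger_force: 0.0
clock: 24.22
position: [0.4529, 0.2623, 0.1197]
tool_rot: [3.141, 0.001, 1.361]
force: [0.0, 0.2, 0.2]
grip_width: 0.0856
finger_force: 0.0
go (0.452, 0.262, 0.0475) [-0.01 -0.01  1.2 ] 0.0 clock 24.225
```

```bash
python3 -m creep '[[0,0,0.7,0,1],[0,0,1.2,0,1],[0,0,1.2,0,0.1],[0,0,1.2,0,0.1],[0,0,1.2,0,0.1]]' 40;  python3 -m creep '[[0,0,0,0,0.1],[0,0,-0.5,0,0.1],[0,0,-1,0,0.1],[0,0,-1,0,0.1]]'; python3 -c "
from h import *
go(*ftow(0.001,-.185),.107,1.66)"
```

```text
clock: 24.85
position: [0.4532, 0.2628, 0.049]
tool_rot: [3.14, -0.001, 1.361]
force: [0.1, 0.4, -0.7]
grip_width: 0.032
finger_force: 0.0
clock: 25.35
position: [0.4532, 0.2633, 0.1098]
tool_rot: [3.14, -0.003, 1.361]
force: [-0.0, 0.3, -0.9]
grip_width: 0.0213
finger_force: 46.2
go (np.float64(0.6650682766789571), np.float64(0.000567914732850755), 0.107) [-3.55  4.36  0.05] -2.14 clock 25.35
```

```bash
python3 -m creep '[[-0.6,0.7,0,-0.4,0.1],[-1.2,1.4,0,-0.8,0.1],[-1.8,2.2,0,-1.2,0.1],[-2.4,2.9,0,-1.6,0.1],[-3,3.6,0,-2.14,0.1]]'; python3 -c "
from h import *
go(*ftow(0.001,-.185),.107,1.66)"
```

```text
clock: 25.98
position: [0.6269, 0.0403, 0.1072]
tool_rot: [-3.141, -0.0, 1.662]
force: [-0.2, 0.2, -0.6]
grip_width: 0.0212
finger_force: 46.2
go (np.float64(0.6650682766789571), np.float64(0.000567914732850755), 0.107) [-0.72  0.57  0.  ] 0.02 clock 25.975
```

```bash
python3 -m creep '[[-0.5,0.4,0,0,0.1],[-0.72,0.58,0,0,0.1],[-0.72,0.58,0.3,0,0.1],[-0.72,0.58,0.6,0,0.1],[-0.72,0.58,0.8,0,0.1]]';python3 -m creep '[[0,0,0,0,0.1]]'; python3 -c "
from h import *
go(*ftow(0.001,-.185),.0572,1.66)"
```

```text
clock: 26.6
position: [0.6635, 0.0032, 0.0579]
tool_rot: [-3.139, -0.001, 1.661]
force: [0.0, -0.1, -0.8]
grip_width: 0.021
finger_force: 46.2
clock: 26.72
position: [0.6639, 0.0025, 0.0587]
tool_rot: [-3.14, -0.0, 1.661]
force: [-0.0, -0.9, -0.7]
grip_width: 0.0206
finger_force: 46.2
go (np.float64(0.6650682766789571), np.float64(0.000567914732850755), 0.0572) [-0.03  0.02  0.02] 0.01 clock 26.725
```

```bash
python3 -m creep '[[0.3,0.015,0.03,0,0.1],[0.6,0.015,0.03,0,0.1],[0.8,0.015,0.03,0,0.1],[1.0,0.015,0.03,0,0.1],[1.0,0.015,0.03,0,0.1]]'; python3 -c "
from h import *
go(*ftow(0,-.0),.057,1.66)"
```

```text
clock: 27.35
position: [0.6602, 0.0628, 0.0581]
tool_rot: [3.142, -0.0, 1.661]
force: [0.3, 0.3, -1.9]
grip_width: 0.0211
finger_force: 46.2
go (np.float64(0.6482), np.float64(0.1848), 0.057) [ 2.04 -0.02  0.02] 0.01 clock 27.35
```

```bash
python3 -m creep '[[0.3,0,0.01,0,0.1],[0.6,0,0.01,0,0.1],[0.9,0,0.01,0,0.1],[1.1,0,0.01,0,0.1],[1.3,0,0.01,0,0.1]]'; python3 -m creep '[[0.25,0,0,0,0.1],[0.5,0,0,0,0.1],[0.75,0,0,0,0.1],[0.9,0,0,0,0.1],[0.9,0,0,0,0.1]]'; python3 -m creep '[[0,0,0,0,1],[0,0,0,0,1],[0,0,-0.4,0,1],[0,0,-1,0,1],[0,0,-1.5,0,1]]';python3 -c "
from h import *
go(.477,.361,.12,np.pi/2+.19)
for n in ('side','top'):
  print(n)
  for p in sorted(blanks(n),key=lambda b:b[0][1]): print(p[0].round(3),p[1:3])"
```

```text
clock: 27.98
position: [0.6531, 0.1397, 0.0574]
tool_rot: [-3.141, 0.001, 1.66]
force: [-2.3, -3.1, -2.1]
grip_width: 0.0209
finger_force: 46.1
clock: 28.6
position: [0.6487, 0.1942, 0.0576]
tool_rot: [3.141, -0.001, 1.661]
force: [-0.4, -0.7, -1.4]
grip_width: 0.0211
finger_force: 46.2
clock: 29.22
position: [0.6488, 0.1926, 0.1489]
tool_rot: [3.141, -0.0, 1.659]
force: [-0.3, -0.3, 0.6]
grip_width: 0.0854
finger_force: 0.0
go (0.477, 0.361, 0.12) [ 3.05 -2.6   0.48] -0.73 clock 29.225
side
[ 0.541 -0.204  2.147] (np.float64(0.91), 0.65)
[ 0.311 -0.144  1.605] (np.float64(0.94), 0.57)
[0.652 0.203 3.115] (np.float64(0.72), 0.58)
[0.65  0.313 2.982] (np.float64(0.47), 0.49)
[0.475 0.362 3.341] (np.float64(0.92), 0.95)
[ 0.65   0.371 -0.163] (np.float64(0.39), 0.66)
[0.583 0.524 1.761] (np.float64(0.08), 0.41)
top
[ 0.54  -0.202  2.092] (np.float64(0.9), 0.97)
[ 0.312 -0.143  1.532] (np.float64(0.9), 0.68)
[0.655 0.182 0.658] (np.float64(0.49), 0.69)
```

```bash
python3 -m creep '[[0.7,-0.6,0,-0.2,1],[1.4,-1.2,0,-0.4,1],[2.1,-1.8,0,-0.6,1],[2.8,-2.4,0.3,-0.75,1],[3.05,-2.6,0.48,-0.75,1]]'; python3 -m creep '[[0,0,0,0,1],[0,0,0,0,1]]'; python3 -c "
from h import *
go(.4765,.361,.0475,np.pi/2+.19)"
```

```text
clock: 30.05
position: [0.4737, 0.3636, 0.1171]
tool_rot: [-3.139, -0.0, 1.769]
force: [1.0, -0.3, 0.0]
grip_width: 0.0856
finger_force: 0.0
clock: 30.3
position: [0.478, 0.3601, 0.1187]
tool_rot: [3.141, 0.001, 1.763]
force: [0.1, -0.8, 0.5]
grip_width: 0.0855
finger_force: 0.0
go (0.4765, 0.361, 0.0475) [ 0.02 -0.02  1.19] 0.01 clock 30.3
```

```bash
python3 -m creep '[[0,-0.02,0.7,0,1],[0,-0.02,1.18,0,1],[0,-0.02,1.18,0,0.1],[0,-0.02,1.18,0,0.1],[0,-0.02,1.18,0,0.1]]' 40;  python3 -m creep '[[0,0,0,0,0.1],[0,0,-0.5,0,0.1],[0,0,-1,0,0.1],[0,0,-1,0,0.1]]'; python3 -c "
from h import *
go(*ftow(0.001,-.185),.107,1.66)"
```

```text
clock: 30.92
position: [0.4765, 0.3614, 0.0493]
tool_rot: [3.14, -0.001, 1.764]
force: [0.2, -0.3, 0.7]
grip_width: 0.0321
finger_force: 0.0
clock: 31.42
position: [0.4766, 0.3619, 0.1102]
tool_rot: [3.138, -0.002, 1.765]
force: [-0.0, 0.3, -0.1]
grip_width: 0.0208
finger_force: 45.2
go (np.float64(0.6650682766789571), np.float64(0.000567914732850755), 0.107) [-6.52  1.92  0.05] 0.75 clock 31.425
```

```bash
python3 -m creep '[[-0.9,0.2,0,0.2,0.1],[-1.9,0.4,0,0.4,0.1],[-2.9,0.6,0,0.6,0.1],[-3.9,0.9,0,0.75,0.1],[-4.8,1.2,0,0.75,0.1]]'; python3 -m creep '[[-0.9,0.4,0,0,0.1],[-1.6,0.7,0,0,0.1],[-1.7,0.8,0,0,0.1],[-1.7,0.8,0,0,0.1]]'; python3 -c "
from h import *
go(*ftow(0.001,-.185),.0577,1.66)"
```

```text
clock: 32.05
position: [0.6024, 0.0904, 0.1076]
tool_rot: [-3.141, 0.0, 1.659]
force: [0.5, 1.1, 0.1]
grip_width: 0.0212
finger_force: 45.2
clock: 32.55
position: [0.6585, -0.0047, 0.1073]
tool_rot: [-3.141, -0.0, 1.66]
force: [-0.3, 0.8, -0.6]
grip_width: 0.0209
finger_force: 45.2
go (np.float64(0.6650682766789571), np.float64(0.000567914732850755), 0.0577) [0.08 0.12 0.83] -0.0 clock 32.55
```

```bash
python3 -m creep '[[0.08,0.12,0,0,0.1],[0.08,0.12,0.4,0,0.1],[0.08,0.12,0.75,0,0.1],[0.08,0.12,0.83,0,0.1],[0.08,0.12,0.83,0,0.1]]'; python3 -m creep '[[0.3,0,0,0,0.1],[0.6,0,0,0,0.1],[0.8,0,0,0,0.1],[1.0,0,0,0,0.1],[1.0,0,0,0,0.1]]'; python3 -c "
from h import *
go(*ftow(0,-.0),.057,1.66)"
```

```text
clock: 33.17
position: [0.6653, 0.001, 0.0581]
tool_rot: [-3.141, -0.0, 1.66]
force: [-1.0, -0.1, -0.6]
grip_width: 0.0207
finger_force: 45.2
clock: 33.8
position: [0.66, 0.0616, 0.058]
tool_rot: [-3.141, -0.0, 1.661]
force: [0.4, 0.1, -0.7]
grip_width: 0.0209
finger_force: 45.2
go (np.float64(0.6482), np.float64(0.1848), 0.057) [ 2.06 -0.01  0.02] 0.01 clock 33.8
```

```bash
python3 -m creep '[[0.3,0,0.01,0,0.1],[0.6,0,0.01,0,0.1],[0.9,0,0.01,0,0.1],[1.1,0,0.01,0,0.1],[1.3,0,0.01,0,0.1]]'; python3 -m creep '[[0.25,0,0,0,0.1],[0.5,0,0,0,0.1],[0.75,0,0,0,0.1],[0.92,0,0,0,0.1],[0.92,0,0,0,0.1]]'; python3 -m creep '[[0,0,0,0,1],[0,0,0,0,1],[0,0,-0.4,0,1],[0,0,-1,0,1],[0,0,-1.8,0,1]]'; python3 -m creep '[[-1,-0.5,-0.5,0,1],[-2,-1,-0.8,0,1],[-3,-1.5,-0.8,0,1],[-4,-2,-0.8,0,0.5],[-5,-2.5,-0.8,0,0]]'; python3 -c "
from h import *
b=grab_frame('top');cv2.imwrite('pics/t9.png',cv2.resize(b[165:285,90:350],None,fx=3,fy=3))
b=grab_frame('side');cv2.imwrite('pics/s9.png',cv2.resize(b[150:420,240:440],None,fx=2.2,fy=2.2))
go(.45,-.315,.2,1.66)"
```

```text
clock: 34.42
position: [0.653, 0.1383, 0.0575]
tool_rot: [-3.141, 0.001, 1.66]
force: [-2.8, -4.7, -1.6]
grip_width: 0.021
finger_force: 45.2
clock: 35.05
position: [0.6483, 0.1944, 0.0576]
tool_rot: [3.141, -0.001, 1.661]
force: [-0.5, -0.4, -0.3]
grip_width: 0.0211
finger_force: 45.3
clock: 35.67
position: [0.6479, 0.1924, 0.166]
tool_rot: [-3.14, 0.0, 1.659]
force: [0.1, 0.9, 0.5]
grip_width: 0.0853
finger_force: 0.0
clock: 36.3
position: [0.5359, -0.0924, 0.2138]
tool_rot: [3.141, -0.0, 1.66]
force: [1.7, -0.7, -0.0]
grip_width: 0.0514
finger_force: 0.0
go (0.45, -0.315, 0.2) [-3.51 -1.69  0.24] -0.06 clock 36.4
```

View pics/t9.png

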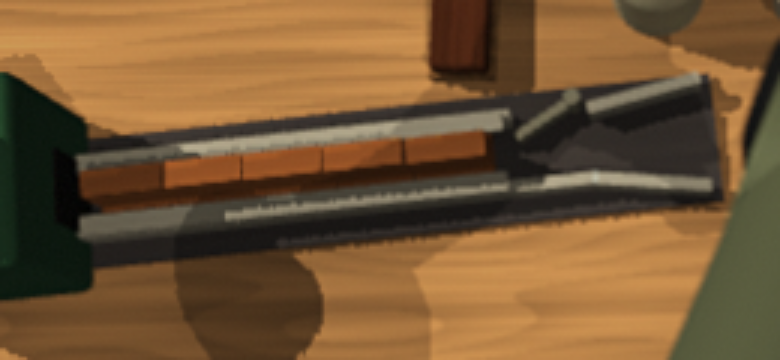

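View pics/s9.png

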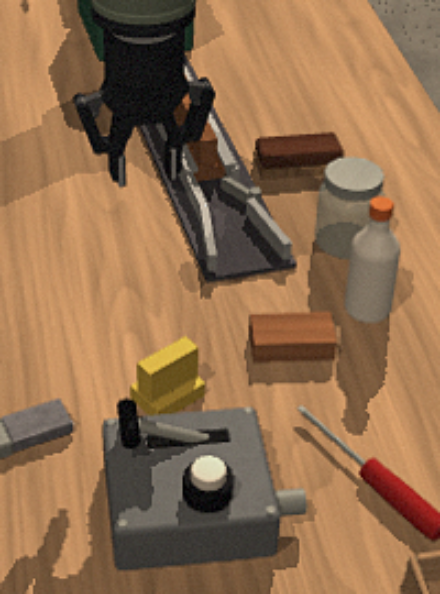

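All five blanks sit in the track (top crop, ribs from x=80 to 495, ahead of the pawl at 515–580), and the pawl is sprung out. The lever is still down (side crop 128,425). Next I'll grip the lever's cross bar by its ends.

```bash
python3 -m creep '[[-0.6,-0.2,0,1.3,1],[-1.2,-0.5,0,2.6,1],[-1.8,-0.7,0,3.9,1],[-2.4,-0.9,0,5.2,1],[-3,-1.1,0,6.5,1]]'; python3 -c "
from h import *
for n in('top','side'):
  for d in search_frame(n,'lever_grip')[:2]+silhouettes(n,'lever_grip')[:0]:
    e=np.array(d['extent'])*[640,480,640,480];print(n,d['p'],e.round(),unproj(n,[[(e[0]+e[2])/2,(e[1]+e[3])/2]],.089))
print(proj('side',[[.487,-.314,.089]]))
go(.487,-.314,.17,-.036)"
```

```text
clock: 37.02
position: [0.4868, -0.2769, 0.2136]
tool_rot: [3.141, -0.0, 0.746]
force: [0.6, -0.1, 0.1]
grip_width: 0.0853
finger_force: 0.0
top 0.73 [448. 253. 467. 279.] [[ 0.50950156 -0.31664278  0.089     ]]
side 0.59 [293. 334. 334. 355.] [[ 0.51646865 -0.32781741  0.089     ]]
[[298.41253232 340.87525066]]
go (0.487, -0.314, 0.17) [-0.43  0.46  0.72] 5.64 clock 37.225
```

```bash
python3 -m creep '[[-0.1,0.1,0.1,1.3,1],[-0.2,0.2,0.3,2.6,1],[-0.43,0.46,0.5,3.9,1],[-0.43,0.46,0.6,5.2,1],[-0.43,0.46,0.6,5.64,1]]'; python3 -c "
from h import *
cv2.imwrite('pics/lv.png',cv2.resize(grab_frame('side')[270:420,240:440],None,fx=3,fy=3))
go(.487,-.314,.08,-.036)"
```

```text
clock: 37.85
position: [0.4875, -0.3123, 0.1767]
tool_rot: [-3.141, 0.001, -0.037]
force: [0.5, 0.0, -0.0]
grip_width: 0.0858
finger_force: 0.0
go (0.487, -0.314, 0.08) [-0.01  0.03  1.61] -0.02 clock 37.9
```

View pics/lv.png

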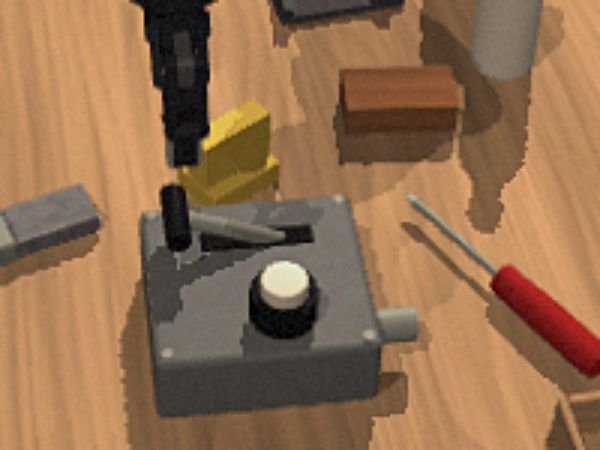

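The open fingers straddle the bar line above the grip (crop 175,215). Lowering and gripping.

```bash
python3 -m creep '[[0,0.02,0.6,0,1],[0,0.02,1.2,0,1],[0,0.02,1.6,0,1],[0,0.02,1.6,0,0.3],[0,0.02,1.6,0,0.3]]' 25; python3 -m creep '[[0,0,0,0,0.3],[0,0,0,0,0.3]]'; python3 -c "
from h import *
cv2.imwrite('pics/lv2.png',cv2.resize(grab_frame('side')[270:420,240:440],None,fx=3,fy=3))"
```

```text
clock: 38.52
position: [0.4876, -0.3146, 0.0824]
tool_rot: [3.141, -0.001, -0.034]
force: [-2.8, -7.4, 6.0]
grip_width: 0.0516
finger_force: 5.6
clock: 38.78
position: [0.4876, -0.3156, 0.0829]
tool_rot: [3.14, -0.002, -0.035]
force: [-1.3, -5.4, 5.4]
grip_width: 0.0492
finger_force: 27.3
```

View pics/lv2.png

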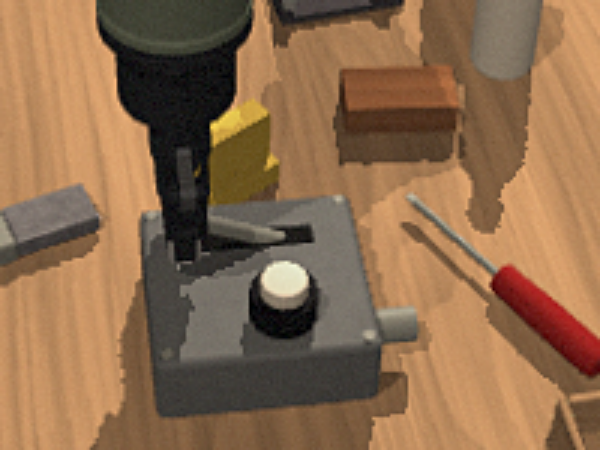

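The fingers hold the bar's ends (width 49 mm). I'll swing it up along its arc.

```bash
python3 -m creep '[[0.1,0,-0.2,0,0.3],[0.23,0,-0.37,0,0.3],[0.37,0,-0.52,0,0.3],[0.54,0,-0.65,0,0.3],[0.72,0,-0.76,0,0.3]]'; python3 -m creep '[[0.18,0,-0.08,0,0.3],[0.38,0,-0.14,0,0.3],[0.59,0,-0.17,0,0.3],[0.8,0,-0.17,0,0.3],[0.94,0,-0.16,0,0.3]]'; python3 -m creep '[[0.05,0,0,0,0.3],[0.05,0,0,0,0.3]]'; python3 -c "
from h import *
cv2.imwrite('pics/lv3.png',cv2.resize(grab_frame('side')[270:420,240:440],None,fx=3,fy=3))"
```

```text
clock: 39.45
position: [0.5305, -0.3172, 0.1284]
tool_rot: [3.139, -0.001, -0.035]
force: [0.3, -9.4, -8.8]
grip_width: 0.0495
finger_force: 27.3
clock: 40.08
position: [0.5869, -0.3196, 0.1382]
tool_rot: [3.139, -0.001, -0.035]
force: [-1.8, -8.3, -0.0]
grip_width: 0.0494
finger_force: 25.8
clock: 40.33
position: [0.5895, -0.3197, 0.1379]
tool_rot: [3.139, -0.001, -0.035]
force: [-3.2, -9.3, -0.2]
grip_width: 0.0492
finger_force: 26.4
```

View pics/lv3.png

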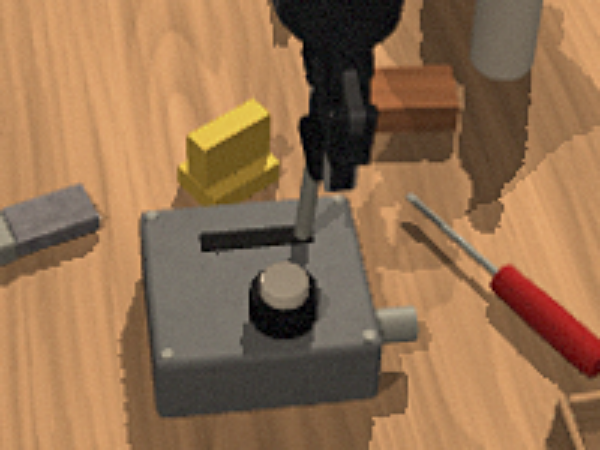

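The lever is upright past centre (rod at crop 310,205). Releasing and backing off.

```bash
python3 -m creep '[[0.03,0,0,0,0.6],[0.03,0,0,0,1],[0.03,0,0,0,1],[0.03,0,-0.5,0,1],[0.03,0,-1.2,0,1]]'; python3 -m creep '[[-1,0,-0.5,0,1],[-1.8,0,-0.6,0,1],[-2,-0.5,-0.6,0,1],[-2,-0.5,-0.6,0,1],[-2,-0.5,-0.6,0,1]]'; python3 -c "
from h import *
cv2.imwrite('pics/end.png',cv2.resize(grab_frame('side')[150:420,240:440],None,fx=2.2,fy=2.2))
print(status.observe()['force'])"
```

```text
clock: 41.0
position: [0.5912, -0.3176, 0.2089]
tool_rot: [-3.141, 0.001, -0.035]
force: [-0.4, 0.2, -0.0]
grip_width: 0.0853
finger_force: 0.0
clock: 41.62
position: [0.4731, -0.284, 0.2448]
tool_rot: [3.141, -0.001, -0.034]
force: [0.7, 0.2, 1.0]
grip_width: 0.0853
finger_force: 0.0
[-0.2182562   0.88057181  0.37333442]
```

View pics/end.png

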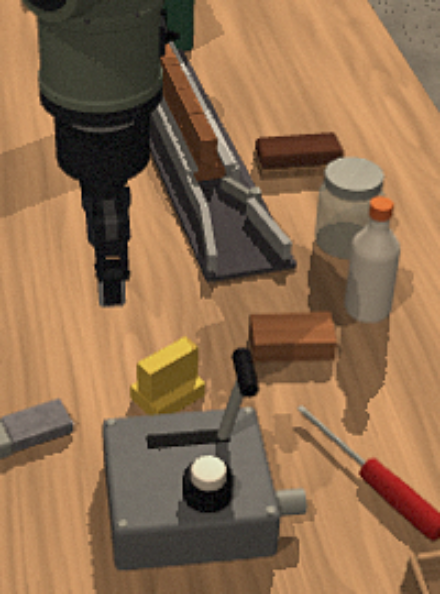

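The lever stays up (grip at crop 245,372), the button is released, all the blanks are behind the pawl, and the arm is clear.

```bash
python3 -c "
from h import *
print(bot.job_done())"
```

```text
the job is handed in; nothing more can be done
None
```

I handed the job in at about 42 s of the 210 s. The test button tripped the lever, all five brown blanks went in past the pawl with the lever down, and the lever is back up and staying up. The last pictures agree, but no verdict was returned.

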